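# Square up a clamped mirror on the optics bench

### The job

The square mirror has slipped round in its clamp. Back off that clamp's wing screw by roughly a quarter turn (anticlockwise from above, and no further than half a turn), turn the mirror on its post until its plate stands square across the clamp's long base plate, then retighten the wing screw to where it was and let go. Leave the wing screw of the round lens's clamp alone.

Things in the scene. Friction and masses are not known exactly. Their poses are not given: they have to be found in the camera images.
- wing_screw (a joint): Turn of the mirror clamp's wing screw in rad: 0 is tight (as at the start, a hard stop), grows anticlockwise from above as it loosens. The strap grips the mirror's foot firmly below 0.2 and is clear of it above 0.8. The screw turns about a vertical axis, stiffly (about 0.16 N m, up to 0.3 N m near tight), stays where it is left and does not rise noticeably.
- wing_grip (a point): Centre of the top edge of that wing screw, on its axis, 74 mm above the table. The steel wing is one upright flat bar, 44 mm long along the point's x, 9 mm thick along y, 26 mm deep below the point; under it a collar 18 mm across. The point turns with the screw. It stands 120 mm from the mirror's axis along the base plate (210 x 80 x 12 mm, dark steel, bolted to the table; a flat aluminium strap, its top about 33 mm above the table, runs along it from screw to mirror).
- mirror (a joint): Turn of the mirror about its vertical post in rad, anticlockwise from above: 0 when its plate stands square across the base plate's long side. It starts at 0.6 to 1.05, held by the strap; when the strap is clear it turns easily (about 0.03 N m) and stays where it is left; it cannot be lifted out.
- mirror_top (a point): Centre of the top edge of the black square mirror plate, on the axis of its post, 95 mm above the table. The plate is 50 x 50 mm and 12 mm thick, upright; its thickness is along the point's x (which points out of the round glass face), its width along y. Below it (45 mm above the table) a round post 18 mm thick on a round foot 78 mm across. The point turns with the mirror; when square, its x points along the base plate towards the wing screw.
- lens_screw (a joint): The wing screw of the twin clamp that carries a round lens, a bystander: 0 as at the start, leave it so.
Mind the look-alikes: they are no part of the job. Leave any orange look-alike of the part that bears wing_screw alone.

How it is judged (in metres and radians):
On the way, in this order (a step that is already met when the one before it is completed fails the run):
1. the mirror clamp's wing screw is backed off (more than 0.8 rad) before the mirror is turned (value of joint wing_screw above 0.8 rad and value of joint mirror above 0.45 rad), for 0.2 s.
2. the mirror is turned square (within 10 degrees) while the screw is backed off (value of joint mirror between -0.175 and 0.175 rad and value of joint wing_screw above 0.7 rad), for 0.2 s.
At the end, for the whole second after the job is handed in: The mirror stands still within 10 degrees (0.175 rad) of square across its base plate and its wing screw is tight again, less than 0.2 rad from its stop (value of joint wing_screw below 0.2 rad and value of joint mirror between -0.175 and 0.175 rad and velocity of joint mirror between -0.05 and 0.05 rad/s); the robot touches nothing.
It fails at once if the mirror clamp's screw is backed off more than half a turn (value of joint wing_screw above 3.15 rad).
It fails at once if the round lens's wing screw is turned (more than 0.2 rad) (value of joint lens_screw above 0.2 rad).
It also fails if it takes over 67 s, if anything falls off the work surface, if the arm or the gripper's body presses on something with over 40 N, if the wrist force passes 120 N, or if a joint passes its speed limit or range.

### The arm

A 6-joint arm with a two-finger parallel gripper is mounted at the origin on the work surface. World frame = base frame: x ahead of the robot, y to its left, z up, the work surface at z = 0. Lengths are in mm, angles in rad, forces in N, time in s.
With the tool pointing down it reaches from about 350 to 975 mm from the base axis. Payload 7.1 kg.
Tool frame: the origin (TCP) lies at the very end of the fingers, on their centre line; the grasp point (between the pads) lies 19 mm behind it (ctrl.grasp_offset is the distance from the TCP to the grasp point, in mm); z points along the fingers, y is the line along which they close (so a half turn about z gives the same grasp; the last joint's range is limited). The gripper opens to 88 mm and grips with 3 to 60 N. Pads are 20 mm wide; open, the fingers measure 115 mm over their backs; the gripper's body (75 mm by 178 mm) begins 61 mm behind the grasp point.
Start: joints at [-1.343, 0.423, 1.63, -0, 1.089, -0.019], TCP at [152.708, -606.04, 222.675] pointing down, gripper open.
Joint ranges: [-3, 3], [-0.9, 2.11], [0.09, 2.58], [-1.31, 4.45], [0.11, 2.69], [-2.54, 2.54]. Speed limits (rad/s): [2.39, 2.39, 3.01, 3.14, 3.14, 3.14].

### API

Orientations are given as a rotation vector (axis times angle).
In Python, from workcell import ctrl, viewer, ticket, models gives the robot as it stands.
- The arm moves only by the tool play_rows, never from a script. Its arguments are lists of equal length, an entry for each row: "dp": the shift along the world's x, y, z in mm, a list of three; "yaw": the turn about the world's z in degrees. In form: {"dp": [[tx, ty, tz], ...], "yaw": [yaw, ...]}. A call has 1 to 8 rows; each row shifts and turns the commanded pose from where the row before left it; what a row does not reach is not made up. A row lasts 1/12 s, in which the tool goes at most 41.7 mm and 7.16 degrees, less where a joint would pass 70% of its speed; a pose out of reach is approached as far as the arm can. A call is refused whole if a number of a shift passes 41.7 or a number of a turn 7.16, either way. A call with a gripper value outside its range is refused whole. "gripper" is the closure, from 0 (fully open) to 1 (shut), set as the call begins (left out, the last holds). The fingers move at their own pace and stop on an object; the grip force is fixed at half the most. Time passes only in rows, so rows that do not move let the fingers close. It gives the time, the measured TCP pose, the force, the opening and the grip force at its end, in the units of the state.
- ctrl.get_obs(): the state, without advancing time (a new reading comes with each control period).
- viewer.get_image(name): name is "scene" or "top" or "wrist"; returns a dict with "pixels" (400x640x3 uint8, red, green, blue), "range_z" (400x640 float32, mm along the optical axis (not along the pixel's ray), 0 where there is no reading), "fx", "fy", "cx", "cy" (pixels), "T" (4x4, takes a point from camera to world coordinates); the wrist camera has in their place "hand_eye" (4x4, takes a point from camera to tool coordinates, whose origin is the TCP and whose axes are the flange's). Camera axes: x right, y up, looking along -z (the intrinsics and any distortion apply to the point x, -y, -z); pixel columns grow to the right and rows downward; lengths in mm; the calibration is good to about 2 mm. A picture is of the moment at which its call begins: read the wrist's pose just before it.
- ticket.close_job(): hands the job in; it is judged then, once.
Trained networks look in a picture, given as the dict that the camera call returned (one of the last four; its "shot" number tells which), for a name from the list of things; names that differ only in an ending like _2 or _b are one class to them, and where a whole thing is asked for, a point or a joint stands for the part that bears it (a point fixed in the world has none). Each returns a list of dicts, best first, with "conf" (0 to 1); they miss things now and then, are a little off and sometimes report something else, mostly with a low value. They report only what shows in the picture. A call takes as long as a camera call. They do not tell look-alikes from the thing itself.
- models.look_for(picture, name): "bbox" ([centre column, centre row, width, height] in pixels, round what is visible of it).
- models.landmark_of(picture, name): "location" ([column, row] in pixels: a listed point, or the origin of a listed thing).
The state is a dict: "t": time; "qpos": joint angles; "qvel": joint speeds; "joint_torque": joint torques, N m; "ee_pos": TCP position; "orientation": TCP orientation; "ft_force": force on the tool from outside, world axes, zero at the start; "moment": the same for the moment, N m; "width": finger opening in mm; "grasp_force": force on a finger pad.
Only numpy, scipy, OpenCV 4.12 (cv2) and the standard library are available. Lean on these libraries where they do the work, as an engineer would, in place of code of your own. Each camera call takes 0.05 s, during which the arm holds its last target. There are 200 camera calls.

## Working session

There is one attempt and no reset: what is moved stays moved. The work goes in short steps, Python scripts to look and compute and a tool call to move; the robot and the scene stay as the last step left them, time stands still between calls to the robot, and variables do not carry over. Pictures are saved under pics/ and viewed, at most 10 in all, crops included, and the job is handed in when it is done.

Besides the shell and the picture viewer there is one more tool, called after "Emit:" as name(argument=value, ...) on one line, values as JSON. play_rows: Moves the arm, as the interface text tells. Its arguments: {"type":"object","properties":{"dp":{"type":"array"},"yaw":{"type":"array"},"gripper":{"type":"number"}},"required":["dp","yaw"]}

```bash
mkdir -p pics
cat > h.py <<'E'
import numpy as np, cv2
from workcell import ctrl, viewer, ticket, models
from scipy.spatial.transform import Rotation as R
def shot(n):
    o=ctrl.get_obs(); p=viewer.get_image(n)
    if 'T' in p: T=np.array(p['T'])
    else:
        W=np.eye(4); W[:3,:3]=R.from_rotvec(o['orientation']).as_matrix(); W[:3,3]=o['ee_pos']; T=W@np.array(p['hand_eye'])
    return p,T
def w(p,T,u,v,z=None):
    "pixel to world: with depth, or on plane z"
    d=np.array([(u-p['cx'])/p['fx'],-(v-p['cy'])/p['fy'],-1.])
    if z is None:
        r=p['range_z'][int(v)-1:int(v)+2,int(u)-1:int(u)+2]; k=np.median(r)
    else: k=(z-T[2,3])/(T[:3,:3]@d)[2]
    return T[:3,:3]@(d*k)+T[:3,3]
def save(p,name): cv2.imwrite('pics/'+name,cv2.cvtColor(p['pixels'],cv2.COLOR_RGB2BGR))
E
python3 - <<'E'
from h import *
for n in ['scene','top']:
    p,T=shot(n); save(p,n+'0.png'); print(n,[k for k in p if k not in('pixels','range_z')],T[:3,3].round())
    for name,z in [('wing_grip',74),('mirror_top',95)]:
        for d in models.landmark_of(p,name)[:4]: print(name,round(d['conf'],2),np.round(d['location']),w(p,T,*d['location'],z).round(),w(p,T,*d['location']).round())
    for name in ['wing_screw','mirror','lens_screw']:
        for d in models.look_for(p,name)[:4]: print(name,round(d['conf'],2),np.round(d['bbox']))
E
```

```text
scene ['fx', 'fy', 'cx', 'cy', 'T', 'shot'] [ 714. -391.  766.]
wing_grip 0.62 [350. 294.] [ 648. -161.   74.] [ 648. -161.   74.]
wing_grip 0.46 [286. 144.] [400.  47.  74.] [400.  48.  73.]
mirror_top 0.84 [288. 246.] [ 522. -146.   95.] [ 522. -145.   94.]
mirror_top 0.77 [250. 102.] [290.  88.  95.] [289.  89.  94.]
wing_screw 0.8 [346. 294.  26.  17.]
wing_screw 0.71 [289. 148.  18.  15.]
mirror 0.89 [254. 119.  30.  47.]
mirror 0.83 [286. 261.  42.  55.]
lens_screw 0.82 [426. 140.  19.  21.]
top ['fx', 'fy', 'cx', 'cy', 'T', 'shot'] [416.  -3. 897.]
wing_grip 0.56 [384. 140.] [ 638. -154.   74.] [ 639. -155.   71.]
wing_grip 0.43 [287. 248.] [403.  50.  74.] [403.  50.  71.]
mirror_top 0.73 [269. 308.] [283.  83.  95.] [283.  83.  95.]
wing_screw 0.56 [383. 141.   7.  23.]
mirror 0.58 [270. 303.  36.  37.]
lens_screw 0.51 [218. 145.   9.  22.]
```

View pics/scene0.png

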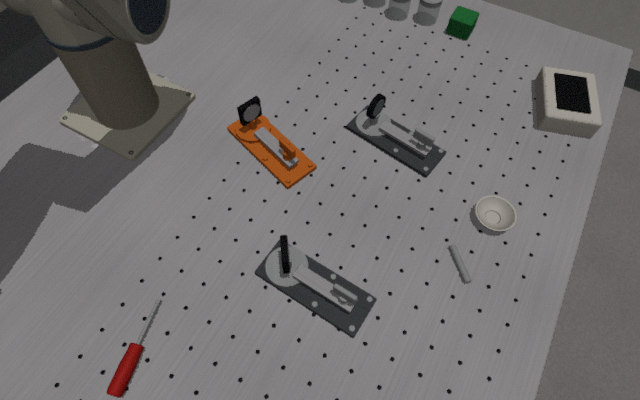

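View pics/top0.png

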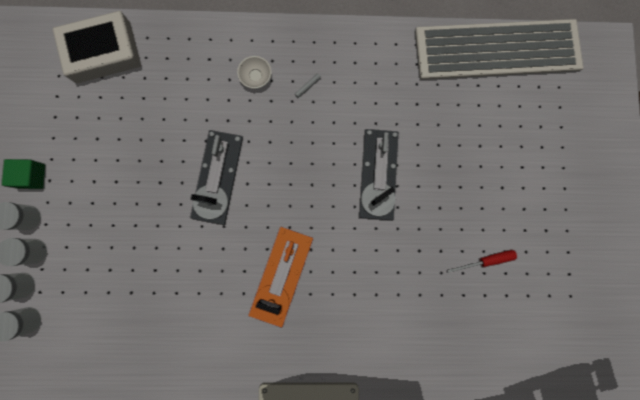

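Candidates for the mirror clamp, by scene pixel:
- (286,250), screw at (346,294): dark base, square plate turned askew.
- (376,105), screw at (426,140): dark base with the round lens, a bystander.
- (250,110), screw at (288,148): orange look-alike.

I choose the first (top view (380,195), screw (384,140)) and will check it in a wrist close-up.

Emit:
play_rows(dp=[[30,30,15],[30,30,15],[30,30,15],[30,30,15],[30,30,15],[30,30,15],[30,30,0],[30,30,0]], yaw=[0,0,0,0,0,0,0,0])

```text
t: 1.27
ee_pos: [379.7, -379.3, 307.4]
orientation: [3.116, 0.386, 0.003]
ft_force: [-0.3, 0.7, -0.1]
width: 87.9
grasp_force: 0.0
```

Emit:
play_rows(dp=[[30,30,0],[30,30,0],[30,30,0],[30,30,0],[30,30,0],[20,30,0],[0,20,0],[0,0,0]], yaw=[0,0,0,0,0,0,0,0])

```text
t: 1.93
ee_pos: [546.4, -179.5, 305.8]
orientation: [-3.116, -0.393, 0.0]
ft_force: [0.1, -1.2, -0.1]
width: 88.1
grasp_force: 0.0
```

Run:
```python
from h import *
o=ctrl.get_obs(); print(o['t'],o['ee_pos'],R.from_rotvec(o['orientation']).as_matrix().round(3).tolist(),o['qpos'])
for n in ['wrist','scene']:
    p,T=shot(n); save(p,n+'1.png'); print(n,T[:3,3].round())
    for name,z in [('wing_grip',74),('mirror_top',95)]:
        for d in models.landmark_of(p,name)[:4]: print(name,round(d['conf'],2),np.round(d['location']),w(p,T,*d['location'],z).round(1),w(p,T,*d['location']).round(1))
    if n=='wrist':
        # height map point sets
        r=p['range_z']; v,u=np.nonzero(r>0); k=r[v,u]
        P=np.c_[(u-p['cx'])/p['fx']*k,-(v-p['cy'])/p['fy']*k,-k]@T[:3,:3].T+T[:3,3]
        for nm,lo,hi,c,rad in [('wing',66,80,(643,-157),35),('plate',85,100,(520,-146),45),('post/base',8,15,(590,-150),140)]:
            m=(P[:,2]>lo)&(P[:,2]<hi)&(np.hypot(P[:,0]-c[0],P[:,1]-c[1])<rad)
            if m.sum()>10:
                rect=cv2.minAreaRect(P[m,:2].astype(np.float32)); print(nm,m.sum(),rect,cv2.boxPoints(rect).round(1).tolist(),P[m,2].mean())
```

```text
1.9333 [ 546.42058155 -179.532264    305.78348375] [[0.969, 0.248, -0.0], [0.248, -0.969, 0.001], [-0.0, -0.001, -1.0]] [-3.38655039e-01  2.64407560e-01  1.65972834e+00  1.01840039e-03
  1.21828502e+00  9.80906138e-01]
wrist [ 617. -160.  467.]
wing_grip 0.91 [136. 230.] [396.5  51.3  74. ] [396.   51.7  73.2]
wing_grip 0.68 [321.  97.] [ 638.3 -161.1   74. ] [ 638.3 -161.1   73.2]
mirror_top 0.82 [290. 187.] [ 519.  -150.2   95. ] [ 519.  -150.2   94.9]
wing 246 ((636.2094116210938, -158.091064453125), (8.910239219665527, 43.29117202758789), 86.24525451660156) [[614.2999877929688, -161.10000610351562], [657.5, -164.0], [658.0999755859375, -155.10000610351562], [614.9000244140625, -152.1999969482422]] 72.91757359257207
plate 394 ((516.81201171875, -150.15362548828125), (12.903802871704102, 49.82821273803711), 35.411338806152344) [[497.1000061035156, -133.60000610351562], [526.0, -174.1999969482422], [536.5, -166.6999969482422], [507.6000061035156, -126.0999984741211]] 93.76993094120652
post/base 3843 ((576.1437377929688, -154.04983520507812), (80.16645812988281, 210.3238525390625), 86.231689453125) [[468.6000061035156, -187.10000610351562], [678.4000244140625, -201.0], [683.7000122070312, -121.0], [473.79998779296875, -107.0999984741211]] 11.59109460651169
scene [ 714. -391.  766.]
wing_grip 0.83 [347. 293.] [ 643.4 -160.7   74. ] [ 643.4 -160.7   74. ]
mirror_top 0.88 [285. 248.] [ 520.1 -151.2   95. ] [ 519.8 -150.9   94.1]
```

View pics/wrist1.png

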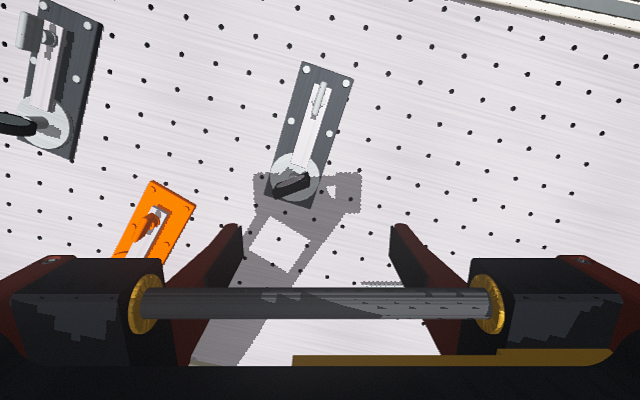

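The close-up confirms the choice. The square black plate is at (290,187) on a dark base, its wing is at (320,97), and the orange clamp and the lens are elsewhere. The wing axis is at about (637,-158), the base direction is -3.8°, and the mirror is at (517,-150), turned +39°.

Emit:
play_rows(dp=[[20,5,-20],[20,5,-30],[20,5,-30],[20,5,-30],[10.6,1.5,-30],[0,0,-30],[0,0,-15],[0,0,0]], yaw=[-3,-3,-3,-3,-3,-3.2,0,0])

```text
t: 2.9
ee_pos: [633.3, -162.1, 116.5]
orientation: [-3.138, 0.114, 0.011]
ft_force: [-0.1, 0.6, -0.8]
width: 88.2
grasp_force: 0.0
```

Run:
```python
from h import *
o=ctrl.get_obs(); print(o['ee_pos'],R.from_rotvec(o['orientation']).as_matrix().round(3).tolist(),o['qpos'].__repr__())
for n in ['wrist']:
    p,T=shot(n); save(p,n+'2.png')
    for name,z in [('wing_grip',74)]:
        for d in models.landmark_of(p,name)[:4]: print(name,round(d['conf'],2),np.round(d['location']),w(p,T,*d['location'],z).round(1))
    r=p['range_z']; v,u=np.nonzero(r>0); k=r[v,u]
    P=np.c_[(u-p['cx'])/p['fx']*k,-(v-p['cy'])/p['fy']*k,-k]@T[:3,:3].T+T[:3,3]
    for nm,lo,hi,c,rad in [('wing',66,80,(637,-158),35),('plate',85,100,(517,-150),45)]:
            m=(P[:,2]>lo)&(P[:,2]<hi)&(np.hypot(P[:,0]-c[0],P[:,1]-c[1])<rad)
            if m.sum()>10: print(nm,m.sum(),cv2.minAreaRect(P[m,:2].astype(np.float32)),P[m,2].mean())
```

```text
[ 633.31943252 -162.07408607  116.53654104] [[0.997, -0.072, -0.007], [-0.072, -0.997, 0.002], [-0.007, -0.001, -1.0]] array([-2.68698910e-01,  5.93089870e-01,  1.62185351e+00, -1.06416364e-04,
        9.34083710e-01,  1.37448929e+00])
wing_grip 0.78 [313. 213.] [ 636.3 -158.5   74. ]
wing 673 ((636.85107421875, -157.99142456054688), (8.782691955566406, 43.55329513549805), 85.90582275390625) 72.82657327624379
plate 389 ((523.9075927734375, -150.1063995361328), (11.633740425109863, 46.36912155151367), 20.261329650878906) 90.74897354695668
```

View pics/wrist2.png

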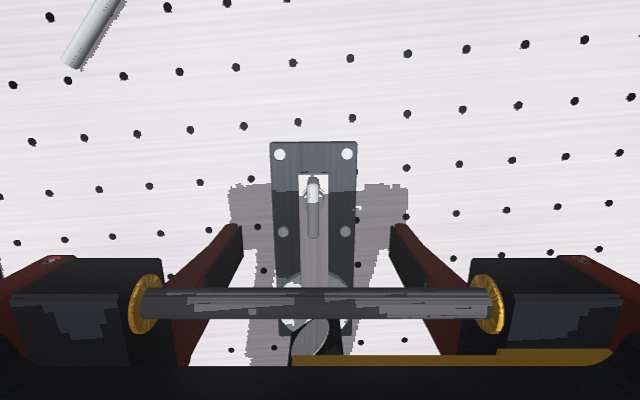

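The wing sits centred between the fingers at (313,205), in line with the tool. I'll go down and grip.

Emit:
play_rows(dp=[[3.5,4,-10],[0,0,-15],[0,0,-20],[0,0,-15],[0,0,-4],[0,0,0],[0,0,0]], yaw=[0,0,0,0,0,0,0])

```text
t: 3.58
ee_pos: [640.3, -157.8, 57.6]
orientation: [3.139, -0.111, 0.001]
ft_force: [-0.4, -0.2, -0.3]
width: 87.8
grasp_force: 0.0
```

Emit:
play_rows(dp=[[0,0,0],[0,0,0],[0,0,0],[0,0,0],[0,0,0],[0,0,0],[0,0,0],[0,0,0]], yaw=[0,0,0,0,0,0,0,0], gripper=1)

```text
t: 4.25
ee_pos: [639.7, -157.6, 57.0]
orientation: [-3.14, 0.111, 0.0]
ft_force: [-0.3, -0.4, 0.5]
width: 38.1
grasp_force: 0.0
```

Emit:
play_rows(dp=[[-1.5,0,-3],[-1.3,0,-2.5],[0,0,0],[0,0,0],[0,0,0],[0,0,0],[0,0,0],[0,0,0]], yaw=[0,0,0,0,0,0,0,0])

```text
t: 4.92
ee_pos: [636.2, -159.7, 50.9]
orientation: [3.137, -0.11, -0.002]
ft_force: [-1.2, -10.0, -3.9]
width: 9.0
grasp_force: 30.0
```

Emit:
play_rows(dp=[[0,-1.5,0],[0,0,0],[0,0,0],[0,0,0],[0,0,0],[0,0,0],[0,0,0],[0,0,0]], yaw=[0,2,4,5,5,5,5,5])

```text
t: 5.58
ee_pos: [636.2, -160.1, 51.0]
orientation: [3.053, 0.738, -0.002]
ft_force: [-0.8, -4.4, -3.6]
width: 9.1
grasp_force: 30.0
```

Emit:
play_rows(dp=[[0,0,0],[0,0,0],[0,0,0],[0,0,0],[0,0,0],[0,0,0],[0,0,0],[0,0,0]], yaw=[6,6,6,6,6,6,6,6])

```text
t: 6.25
ee_pos: [636.5, -160.3, 51.0]
orientation: [2.488, 1.917, -0.002]
ft_force: [-0.0, -6.4, -5.1]
width: 9.0
grasp_force: 30.0
```

Emit:
play_rows(dp=[[0,0,0],[0,0,0],[0,0,0],[0,0,0]], yaw=[0,0,0,0])

```text
t: 6.58
ee_pos: [636.5, -160.2, 51.0]
orientation: [2.492, 1.912, -0.002]
ft_force: [-0.8, -6.1, -4.4]
width: 8.9
grasp_force: 30.0
```

Run:
```python
from h import *
o=ctrl.get_obs(); M=R.from_rotvec(o['orientation']).as_matrix(); print(o['ee_pos'],np.degrees(np.arctan2(M[1,0],M[0,0])),o['ft_force'],o['moment'],o['qpos'])
```

```text
[ 636.51100725 -160.24132634   50.95154579] 74.97301136730178 [-0.81704979 -6.10528233 -4.38418815] [-1.15293495 -0.0220063   0.12794428] [-2.64048890e-01  6.83861593e-01  1.64042951e+00 -2.05295448e-03
  8.17636685e-01 -3.73845648e-04]
```

The tool turned about 79°. Now I'll open, rise and move over to the mirror.

Emit:
play_rows(dp=[[0,0,0],[0,0,0],[0,0,0],[0,0,0],[0,0,0],[0,0,0],[0,0,0],[0,0,0]], yaw=[0,0,0,0,0,0,0,0], gripper=0)

```text
t: 7.25
ee_pos: [637.0, -159.1, 51.6]
orientation: [2.493, 1.911, 0.0]
ft_force: [-0.0, -0.2, 0.3]
width: 58.5
grasp_force: 0.0
```

Emit:
play_rows(dp=[[0,0,10],[0,0,20],[0,0,25],[0,0,25],[-15,1.5,20],[-20,2,0],[-20,2,0],[-20,2,0]], yaw=[0,0,0,6,6,6,6,6])

```text
t: 7.92
ee_pos: [561.5, -151.6, 152.9]
orientation: [1.906, 2.495, 0.001]
ft_force: [-0.2, 0.5, -0.7]
width: 87.8
grasp_force: 0.0
```

Emit:
play_rows(dp=[[-20,2,0],[-20,1,0],[-4,0,0],[0,0,0],[0,0,0],[0,0,0]], yaw=[6,6,6,2.4,0,0])

```text
t: 8.42
ee_pos: [518.3, -148.7, 152.3]
orientation: [1.444, 2.789, 0.0]
ft_force: [0.1, -0.7, -0.2]
width: 87.8
grasp_force: 0.0
```

```bash
cat > look.py <<'E'
from h import *
o=ctrl.get_obs(); M=R.from_rotvec(o['orientation']).as_matrix(); print(o['t'],o['ee_pos'],np.degrees(np.arctan2(M[1,0],M[0,0])),o['ft_force'])
for n in ['wrist','top','scene']:
    p,T=shot(n); save(p,n+'3.png'); print(n)
    r=p['range_z']; v,u=np.nonzero(r>0); k=r[v,u]
    P=np.c_[(u-p['cx'])/p['fx']*k,-(v-p['cy'])/p['fy']*k,-k]@T[:3,:3].T+T[:3,3]
    for nm,lo,hi,c,rad in [('wing',66,80,(637,-158),30),('plate',88,100,(517,-150),33)]:
            m=(P[:,2]>lo)&(P[:,2]<hi)&(np.hypot(P[:,0]-c[0],P[:,1]-c[1])<rad)
            if m.sum()>10: print(nm,m.sum(),cv2.minAreaRect(P[m,:2].astype(np.float32)),P[m,2].mean())
E
python3 look.py
```

```text
8.4167 [ 518.25877302 -148.74963254  152.25437926] 125.24495146628072 [ 0.06922245 -0.67104159 -0.16196559]
wrist
wing 52 ((628.998291015625, -171.47662353515625), (11.023022651672363, 2.8870294094085693), 73.64501953125) 69.8213717295556
plate 939 ((516.2840576171875, -150.6138153076172), (12.025562286376953, 49.980323791503906), 35.29371643066406) 94.22011990775738
top
scene
wing 162 ((639.4337768554688, -160.68588256835938), (42.571571350097656, 9.275529861450195), 73.87450408935547) 72.75919034094552
plate 215 ((520.193359375, -152.4335479736328), (12.625933647155762, 49.69688415527344), 35.50275802612305) 94.62562331511415
```

View pics/wrist3.png

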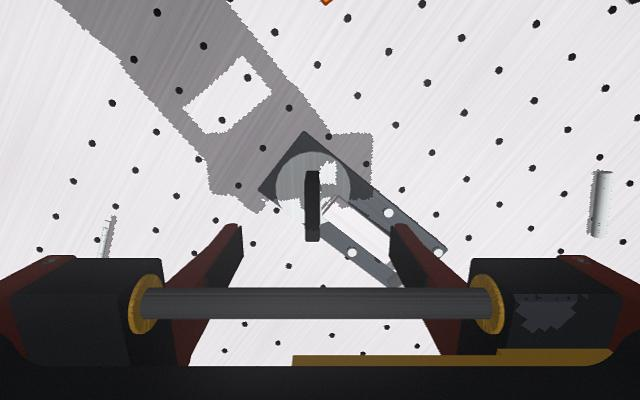

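The plate stands upright between the fingers at (312,205) and the wing is at 74°, so it is backed off about 1.36 rad. I'll descend on the plate.

Emit:
play_rows(dp=[[-1.5,-2.5,-15],[0,0,-20],[0,0,-20],[0,0,-20],[0,0,-12],[0,0,0],[0,0,0]], yaw=[0,0,0,0,0,0,0])

```text
t: 9.15
ee_pos: [516.3, -151.0, 64.2]
orientation: [-1.442, -2.79, 0.0]
ft_force: [0.3, 0.2, 0.5]
width: 87.7
grasp_force: 0.0
```

Emit:
play_rows(dp=[[0,0,0],[0,0,0],[0,0,0],[0,0,0],[0,0,0],[0,0,0],[0,0,0],[0,0,0]], yaw=[0,0,0,0,0,0,0,0], gripper=1)

```text
t: 9.82
ee_pos: [516.4, -151.2, 64.6]
orientation: [1.442, 2.791, 0.0]
ft_force: [-0.4, 0.4, 0.6]
width: 37.8
grasp_force: 0.0
```

Emit:
play_rows(dp=[[0,0,0],[0,0,0],[0,0,0],[0,0,0],[0,0,0],[0,0,0]], yaw=[0,0,0,0,0,0])

```text
t: 10.32
ee_pos: [516.2, -151.3, 64.5]
orientation: [-1.442, -2.791, 0.0]
ft_force: [-1.3, -0.5, 0.1]
width: 11.8
grasp_force: 30.0
```

Emit:
play_rows(dp=[[0,0,0],[0,0,0],[0,0,0],[0,0,0],[0,0,0],[0,0,0],[0,0,0],[0,0,0]], yaw=[-3,-5,-5,-5,-5,-5,-5,-5])

```text
t: 10.98
ee_pos: [516.9, -151.1, 64.4]
orientation: [2.277, 2.164, 0.001]
ft_force: [3.0, 0.6, -2.2]
width: 12.0
grasp_force: 30.0
```

Emit:
play_rows(dp=[[0,0,0],[0,0,0],[0,0,0],[0,0,0],[0,0,0]], yaw=[-1.3,0,0,0,0])

```text
t: 11.4
ee_pos: [516.9, -151.1, 64.5]
orientation: [2.295, 2.144, 0.001]
ft_force: [4.8, 1.8, -5.1]
width: 11.6
grasp_force: 30.0
```

Emit:
play_rows(dp=[[0,0,0],[0,0,0],[0,0,0],[0,0,0],[0,0,0],[0,0,0],[0,0,0],[0,0,0]], yaw=[0,0,0,0,0,0,0,0], gripper=0)

```text
t: 12.07
ee_pos: [516.4, -151.2, 64.5]
orientation: [-2.297, -2.143, 0.0]
ft_force: [0.3, 0.3, -0.2]
width: 61.6
grasp_force: 0.0
```

Emit:
play_rows(dp=[[0,0,10],[0,0,20],[0,0,25],[0,0,25],[0,0,10],[0,0,0],[0,0,0]], yaw=[0,0,0,0,0,0,0])

```text
t: 12.65
ee_pos: [516.5, -151.2, 154.8]
orientation: [2.296, 2.143, 0.001]
ft_force: [-0.3, -0.6, -0.3]
width: 87.8
grasp_force: 0.0
```

```bash
python3 look.py
```

```text
12.65 [ 516.516253   -151.15515867  154.75883948] 86.04536805740479 [-0.31099255 -0.57406661 -0.27391539]
wrist
wing 618 ((635.5994262695312, -158.07894897460938), (43.418731689453125, 9.447260856628418), 74.73150634765625) 71.89602311299566
plate 928 ((516.9588623046875, -150.55130004882812), (50.02987289428711, 12.173028945922852), 85.6954574584961) 94.26006921179786
top
wing 32 ((639.4736938476562, -144.58009338378906), (16.425643920898438, 8.704793930053711), 78.7219009399414) 72.71566069645961
plate 22 ((518.461669921875, -128.8276824951172), (12.143662452697754, 6.67180061340332), 1.8916250467300415) 93.88574345541906
scene
wing 164 ((639.1532592773438, -161.28897094726562), (42.78767395019531, 9.428791999816895), 74.39112854003906) 72.817561228938
plate 226 ((519.8148803710938, -152.96368408203125), (49.663692474365234, 12.878538131713867), 86.04962158203125) 94.20996968396167
```

The mirror is square: plate line 85.9°, base normal 86.1°. Back to the wing.

Emit:
play_rows(dp=[[20,-1.5,0],[30,-2,0],[30,-2,0],[25,-2,0],[15.2,-1.2,0],[0,0,0],[0,0,0],[0,0,0]], yaw=[0,-3,-3,-3,-2.5,0,0,0])

```text
t: 13.47
ee_pos: [634.9, -159.5, 153.1]
orientation: [-2.497, -1.902, 0.003]
ft_force: [-0.8, 0.2, -0.8]
width: 87.7
grasp_force: 0.0
```

Emit:
play_rows(dp=[[0,0,-15],[0,0,-25],[0,0,-25],[0,0,-25],[0,0,-13],[0,0,0],[0,0,0],[0,0,0]], yaw=[0,0,0,0,0,0,0,0])

```text
t: 14.13
ee_pos: [637.2, -160.1, 52.9]
orientation: [2.499, 1.902, 0.002]
ft_force: [0.0, 0.3, 0.2]
width: 88.0
grasp_force: 0.0
```

```bash
python3 look.py
```

```text
14.1333 [ 637.23556515 -160.10536745   52.85712951] 74.54391206830356 [0.00070787 0.25442311 0.20019753]
wrist
wing 1202 ((636.5848999023438, -156.77503967285156), (41.657833099365234, 8.650712966918945), 74.67660522460938) 72.77787456819904
top
scene
wing 72 ((637.3673706054688, -168.35800170898438), (26.71657943725586, 9.100555419921875), 75.02303314208984) 72.62272422186646
plate 227 ((520.220458984375, -151.84727478027344), (51.21495056152344, 13.345319747924805), 85.9771499633789) 94.2382151381113
```

Grip and turn back clockwise.

Emit:
play_rows(dp=[[0,0,-1],[0,0,0],[0,0,0],[0,0,0],[0,0,0],[0,0,0],[0,0,0],[0,0,0]], yaw=[0,0,0,0,0,0,0,0], gripper=1)

```text
t: 14.95
ee_pos: [636.6, -159.8, 50.4]
orientation: [-2.5, -1.902, 0.0]
ft_force: [0.0, 0.7, -0.8]
width: 37.8
grasp_force: 0.0
```

Emit:
play_rows(dp=[[0,0,0],[0,0,0],[0,0,0],[0,0,0],[0,0,0],[0,0,0]], yaw=[0,0,0,0,0,0])

```text
t: 15.45
ee_pos: [636.6, -159.8, 50.5]
orientation: [2.5, 1.902, 0.0]
ft_force: [0.2, 0.1, -0.2]
width: 8.8
grasp_force: 30.0
```

Emit:
play_rows(dp=[[0,0,0],[0,0,0],[0,0,0],[0,0,0],[0,0,0],[0,0,0],[0,0,0],[0,0,0]], yaw=[-2,-5,-5,-5,-5,-5,-5,-5])

```text
t: 16.12
ee_pos: [636.7, -159.9, 50.5]
orientation: [2.976, 1.005, 0.0]
ft_force: [0.9, -1.2, -0.7]
width: 8.7
grasp_force: 30.0
```

Emit:
play_rows(dp=[[0,0,0],[0,0,0],[0,0,0],[0,0,0],[0,0,0],[0,0,0],[0,0,0],[0,0,0]], yaw=[-5,-5,-5,-5,-5,-5,-5,-4])

```text
t: 16.78
ee_pos: [636.7, -160.0, 50.5]
orientation: [3.141, -0.046, 0.0]
ft_force: [0.2, -1.3, 0.4]
width: 8.6
grasp_force: 30.0
```

Emit:
play_rows(dp=[[0,0,0],[0,0,0],[0,0,0],[0,0,0]], yaw=[-2,-1.5,0,0])

```text
t: 17.12
ee_pos: [636.7, -159.9, 50.5]
orientation: [3.138, -0.133, 0.0]
ft_force: [0.3, -1.1, -0.9]
width: 8.7
grasp_force: 30.1
```

```bash
python3 look.py; python3 -c "
from h import *
print(ctrl.get_obs()['moment'])"
```

```text
17.1167 [ 636.72214167 -159.94754909   50.492347  ] -4.868018101968761 [ 0.27828778 -1.13198904 -0.90506592]
wrist
wing 1637 ((638.6734008789062, -161.29425048828125), (40.5352783203125, 25.844627380371094), 12.639314651489258) 72.96078342765266
top
scene
plate 237 ((520.2163696289062, -152.47113037109375), (49.718441009521484, 13.14750862121582), 85.7248764038086) 94.09935239232007
[-0.20556391 -0.13773685  0.40184146]
```

Tight: the yaw moment has risen to about 0.4 N m against the stop. Now I'll release and rise clear.

Emit:
play_rows(dp=[[0,0,0],[0,0,0],[0,0,0],[0,0,0],[0,0,0],[0,0,0],[0,0,0],[0,0,0]], yaw=[0,0,0,0,0,0,0,0], gripper=0)

```text
t: 17.93
ee_pos: [636.6, -159.8, 50.5]
orientation: [-3.139, 0.136, 0.0]
ft_force: [-0.4, 0.4, 0.3]
width: 59.2
grasp_force: 0.0
```

Emit:
play_rows(dp=[[0,0,10],[0,0,20],[0,0,30],[0,0,30],[0,0,30],[0,0,10],[0,0,0],[0,0,0]], yaw=[0,0,0,0,0,0,0,0])

```text
t: 18.6
ee_pos: [636.5, -159.8, 180.7]
orientation: [3.139, -0.136, 0.001]
ft_force: [-0.1, 0.2, -0.7]
width: 87.9
grasp_force: 0.0
```

```bash
python3 look.py
```

```text
18.6 [ 636.49227856 -159.80806064  180.65182493] -4.960433789341025 [-0.11543165  0.24089633 -0.65316191]
wrist
wing 417 ((637.0763549804688, -158.028076171875), (8.64330005645752, 42.89265441894531), 85.15379333496094) 72.8325188214955
plate 135 ((512.6279296875, -150.0906219482422), (48.81074142456055, 4.3803791999816895), 85.30024719238281) 94.544757186118
top
plate 27 ((518.1346435546875, -129.54421997070312), (8.437097549438477, 12.140872955322266), 82.33111572265625) 94.39081613440554
scene
wing 57 ((654.2796020507812, -161.14324951171875), (9.44697093963623, 14.348851203918457), 86.91618347167969) 72.36522063146364
plate 241 ((520.3292236328125, -152.69639587402344), (50.12024688720703, 12.554632186889648), 85.37826538085938) 94.1399994705845
```

Wing is back at its starting line (-4.8°, within a degree) and the mirror is square within about 1°.

```bash
python3 -c "
from workcell import ticket
print(ticket.close_job())"
```

```text
the job is handed in; nothing more can be done
None
```

The job is handed in after 18.6 s. The mirror stands within about 1° of square, its wing screw is back within about 1° of its starting line, the gripper is clear, and the lens clamp was never approached; the hand-in returned no verdict.

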